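Reset the demonstration coffee grinder and hold its bayonet lid at pulse

TASK

The demonstration coffee grinder has cut out: push its small recessed reset button fully down with the tip of the counter pen, then stand the pen back in its stand. Then set the bayonet lid into the grinder's collar with the bar grip over the single-bar open marks on the rim, and turn it clockwise (seen from above), against the spring, half way to the lock, so that the bar points at the round pulse dots; it must not click on into the lock. Finish while still gripping the lid and holding it at the dots, and leave the things on display where they are.

Things in the scene. Friction and masses are not known exactly. Their poses are not given: they have to be found in the camera images.
- grinder: white coffee grinder, fixed: round tower 112 mm across, 112 mm high, with a low rounded front deck (52 mm high, 86 mm wide) reaching 111 mm from the tower's axis along -x. Origin on the tower's axis at the underside, z up. Steel collar on top with an opening 67 mm across in a 6 mm lip, two notches in the lip at the body's +x and -x, and under it a track for the lid's pins
- lid_seat (a point): on the grinder's axis at the ledge, 96 mm up (16 mm below the rim's top): the centre of the lid's underside comes here, axes as the grinder's. Notches: 13 mm wide, reaching 40.5 mm from the axis. Raised marks on the rim, repeated on opposite sides: one bar at each notch (+x, -x) = open; a round dot 0.59 rad clockwise of it = pulse, half way; two bars 1.13 rad clockwise = locked
- reset_top (a point): centre of the top of the unpressed reset button: a black button 10 mm across in a grey ring (hole 12 mm, outside 24 mm) on the front deck, 84 mm from the tower's axis towards the grinder's -x; the button's top is 5 mm below the ring's top and 57 mm above the table
- grinder_reset (a joint): reset button, m: 0 out, 0.003 fully down (3.6 N; it starts to move at 1.2 N and springs back)
- grinder_lid_under (a point): centre of the underside of the lid: steel plug 63 mm across, 18 mm deep, its bottom edge chamfered, with two round pins (9 mm thick, reaching 38.5 mm from the axis) at the lid's +x and -x; above it a black flange 86 mm across, a low dome and a bar grip. Half a turn is the same lid. It stands upright on the table; 58 mm high in all, about 160 g
- lid_grip (a point): point on the axis of the lid, in the bar grip 8 mm below its top and 50 mm above the lid's underside. The bar is 72 mm long along the lid's x, 15 mm thick along y and stands 30 mm above the dome; its ends point the same way as the two pins. Axes as the lid's, z up
- pulse_ring (a joint): sprung ring in the collar that the pins push round, rad, growing clockwise: 0 rest, 0.5 half way (pulse); from 0.72 the pins meet the sprung lock balls, click over at 0.88, locked at 1.0. The pins reach the ring after about 0.09 rad of free play, so the lid itself is then turned about 0.59. The spring turns it back with 0.04 Nm at rest, 0.11 Nm at half way
- pen_grip (a point): on the axis of the counter pen, 96 mm above its tip and 48 mm above its brass collar: grip here. Pen: black, 12 mm thick above the collar, 136 mm long, 40 g; collar 20 mm across, 4 mm thick; below it 10 mm thick, tapering to a round steel tip 5 mm thick. It stands upright, tip down, hanging by its collar. z along the pen to its top
- pen_tip (a point): end of the pen's tip, 96 mm below pen_grip
- stand_mouth (a point): centre of the top of the pen stand's brass tube, 68 mm above the table: fixed stand with a round dark wooden foot 80 mm across and 18 mm high and a tube 24 mm outside, 15 mm inside, 50 mm deep. With the pen in, its collar rests on the tube's top, so the tip is 46 mm below this point
- butterfly_dish: bystander: round glass dish, 93 mm across, 20 mm high; origin at its underside
- soap_bar: bystander: wrapped soap bar 52x78x26 mm; origin at its underside
- candle_tin: bystander: round candle tin 64 mm across, 45 mm high; origin at its underside
- mug_cream: bystander: cream mug 78x109x84 mm; origin at its underside
- glass_candle: bystander: painted glass candle 66 mm across, 101 mm high; origin at its underside

How it is judged:
By the outcome, as a careful person would: the job done as asked, in the order asked, and still so for the second after the job is handed in, while the arm keeps its last pose, push and grip.
It also fails if it takes over 61 s, if anything falls off the work surface, if the arm or the gripper's body presses on something with over 40 N, if the wrist force passes 120 N, or if a joint passes its speed limit or range.

ROBOT

A 6-joint arm with a two-finger parallel gripper is mounted at the origin on a cart in front of the work surface, level with it; the furniture and walls round the work are solid. World frame = base frame: x ahead of the robot, y to its left, z up, the work surface at z = 0. Lengths are in m, angles in rad, forces in N, time in s.
With the tool pointing down it reaches from about 0.275 to 0.75 m from the base axis. Payload 10.2 kg.
Tool frame: the origin (TCP) lies midway between the tips of the shut fingers; the grasp point (between the pads) lies 19 mm behind it; z points along the fingers, y is the line along which they close (so a half turn about z gives the same grasp; the last joint's range is limited). The gripper opens to 88 mm and grips with 3 to 60 N. Pads are 18 mm wide; open, the fingers measure 123 mm over their backs; the gripper's body (75 mm by 187 mm) begins 45 mm behind the grasp point.
Start: joints at [-1.416, 0.313, 1.498, -0, 1.331, -0.223], TCP at [0.194, -0.488, 0.239] pointing down, gripper open.
Joint ranges: [-2.94, 2.94], [-0.97, 2.17], [0.19, 2.56], [-1.23, 4.37], [0.02, 3.11], [-2.88, 2.88]. Speed limits (rad/s): [2.39, 2.39, 3.01, 3.14, 3.14, 3.14].

INTERFACE

Orientations are given as a unit quaternion [w, x, y, z].
In Python, from workcell import state, grab_frame, finish_job gives the robot as it stands.
- The arm moves only by the tool carry_out, never from a script. Its argument "motion" is a list of rows, each an object with "offset": the shift along the tool's x, y, z in cm, a list of three; "twist": the turn, a rotation vector about the tool's x, y, z in degrees, a list of three; "gripper": the closure, from 0 (fully open) to 1 (shut). A call has 1 to 20 rows; each row shifts and turns the commanded pose from where the row before left it, along the tool's axes as they then stand; what a row does not reach is not made up. A row lasts 1/8 s, in which the tool goes at most 62.5 mm and 10.7 degrees, less where a joint would pass 70% of its speed; a pose out of reach is approached as far as the arm can. A call is refused whole if a number of a shift passes 6.25 or a number of a turn 10.7, either way. A call with a gripper value outside its range is refused whole. The fingers move at their own pace and stop on an object; "newtons" is the grip in N (left out, the last holds). Time passes only in rows, so rows that do not move let the fingers close. It gives the time, the measured TCP pose, the force, the opening and the grip force at its end, in the units of the state.
- state(): the state, without advancing time (a new reading comes with each control period).
- grab_frame(name): name is "scene" or "top" or "wrist"; returns a dict with "pixels" (480x640x3 uint8, red, green, blue), "vertical_fov" (degrees; the focal length in pixels is half the picture's height over the tangent of half this angle, whatever the lens; pixels are square), "cx", "cy" (the principal point, pixels), "origin" and "attitude" of the camera in the world. Camera axes: x right, y down, z forward; pixel columns grow to the right and rows downward; lengths in m; the calibration is good to about 2 mm. A picture is of the moment at which its call begins. There is no depth.
- finish_job(): hands the job in; it is judged then, once.
The state is a dict: "clock": time; "joints": joint angles; "joint_velocities": joint speeds; "tau": joint torques, N m; "position": TCP position; "orientation": TCP orientation; "ft_force": force on the tool from outside, world axes, zero at the start; "wrist_torque": the same for the moment, N m; "opening": opening from 0.0 (shut) to 1.0 (fully open); "grip_force": force on a finger pad.
Only numpy, scipy, OpenCV 4.12 (cv2) and the standard library are available. Lean on these libraries where they do the work, as an engineer would, in place of code of your own. Each camera call takes 0.05 s, during which the arm holds its last target. There are 200 camera calls.

## Working session

There is one attempt and no reset: what is moved stays moved. The work goes in short steps, Python scripts to look and compute and a tool call to move; the robot and the scene stay as the last step left them, time stands still between calls to the robot, and variables do not carry over. Pictures are saved under pics/ and viewed, at most 14 in all, crops included, and the job is handed in when it is done.

Besides the shell and the picture viewer there is one more tool, called after ">>>" as a command line: name --argument value ..., lists and objects as JSON in quotes. carry_out: Moves the arm, as the interface text tells. Its arguments: {"type":"object","properties":{"motion":{"type":"array"},"newtons":{"type":"number"}},"required":["motion"]}

```bash
mkdir -p pics; ls; cat > h.py <<'E'
import numpy as np, cv2
from workcell import state, grab_frame, finish_job
from scipy.spatial.transform import Rotation as R
def cam(n):
    f=grab_frame(n); a=np.array(f["attitude"],float)
    f["R"]=a if a.shape==(3,3) else R.from_quat(a,scalar_first=True).as_matrix()
    f["f"]=240/np.tan(np.radians(f["vertical_fov"])/2); f["o"]=np.array(f["origin"]); return f
def ray(f,u,v):
    d=f["R"]@np.array([(u-f["cx"])/f["f"],(v-f["cy"])/f["f"],1]); return d/np.linalg.norm(d)
def onz(f,u,v,z):
    d=ray(f,u,v); return f["o"]+d*(z-f["o"][2])/d[2]
def proj(f,p):
    q=f["R"].T@(np.array(p)-f["o"]); return np.array([f["cx"],f["cy"]])+f["f"]*q[:2]/q[2]
def tri(f,a,g,b):
    d,e=ray(f,*a),ray(g,*b); s=np.linalg.lstsq(np.c_[d,-e],g["o"]-f["o"],rcond=None)[0]
    p,q=f["o"]+d*s[0],g["o"]+e*s[1]; return (p+q)/2,np.linalg.norm(p-q)
def save(f,n): cv2.imwrite("pics/"+n,cv2.cvtColor(f["pixels"],cv2.COLOR_RGB2BGR))
E
python3 - <<'E'
from h import *
for n in("scene","top","wrist"):
    f=cam(n); save(f,n+"0.png"); print(n,f["o"],f["attitude"],f["f"],f["cx"],f["cy"],{k for k in f})
print(state())
E
```

```text
pics
scene [0.06680457 0.74499145 0.77470885] [ 0.12509047 -0.22684347  0.86342377 -0.43289007] 477.8585069070395 318.83240720082125 231.36665948423112 {'o', 'pixels', 'cy', 'R', 'attitude', 'cx', 'f', 'vertical_fov', 'origin'}
top [ 0.37042971 -0.04042804  1.37901506] [ 0.05778035 -0.69608346  0.71420872 -0.04511253] 450.34505375879604 320.18534519483904 239.5695889619017 {'o', 'pixels', 'cy', 'R', 'attitude', 'cx', 'f', 'vertical_fov', 'origin'}
wrist [ 0.26381621 -0.46019575  0.38450709] [ 0.12258819  0.81831588 -0.55531199 -0.08342573] 331.212975438274 323.085331549586 233.3058494907628 {'o', 'pixels', 'cy', 'R', 'attitude', 'cx', 'f', 'vertical_fov', 'origin'}
{'clock': 0.15, 'joints': array([-1.41643030e+00,  3.13307958e-01,  1.49822004e+00,  3.11449973e-05,
        1.33100477e+00, -2.23386546e-01]), 'joint_velocities': array([ 1.07840679e-04,  8.10860793e-06, -1.86523608e-03,  1.02995943e-04,
       -3.43890224e-04, -5.99487683e-04]), 'tau': array([ 1.94543252e-03, -4.02301276e+01, -2.52316350e+01,  6.94162049e-02,
        3.43741989e-02, -8.19406614e-05]), 'position': array([ 0.19361237, -0.48781046,  0.23831546]), 'orientation': array([-4.69256262e-04,  9.82216425e-01,  1.87751625e-01,  3.13347883e-05]), 'ft_force': array([ 1.03267599, -0.60960406,  0.19805133]), 'wrist_torque': array([ 0.02013992, -0.04323795, -0.01920999]), 'grip_force': 0.0, 'opening': 0.9975786263931358}
```

View pics/top0.png

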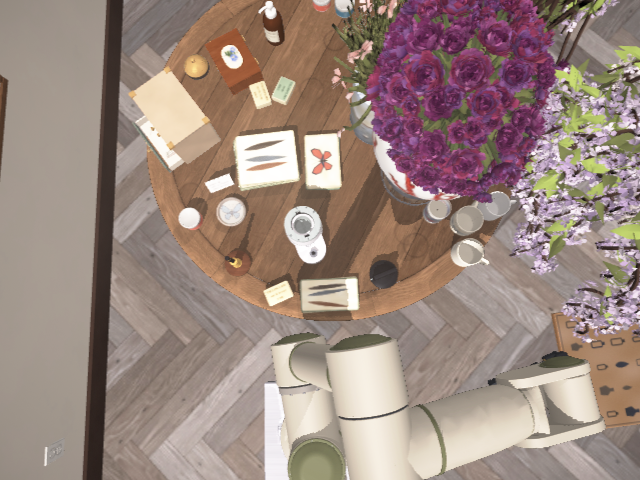

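View pics/scene0.png

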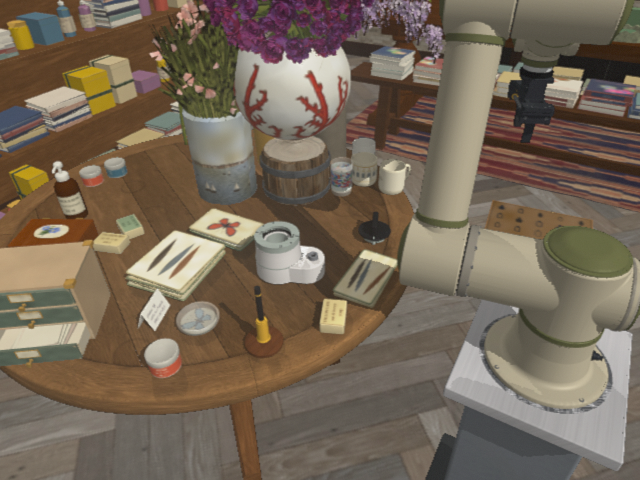

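The top view shows the grinder at about (303,225), its deck toward (312,255), the lid at (384,273) and the pen stand at (237,262). In the scene view the pen runs from (258,288) down to its stand at (265,342).

```bash
python3 - <<'E'
from h import *
t=cam("top"); s=cam("scene")
a=cv2.resize(t["pixels"][200:300,215:415],None,fx=4,fy=4,interpolation=cv2.INTER_CUBIC)
c=cv2.resize(s["pixels"][210:360,235:400],None,fx=3,fy=3,interpolation=cv2.INTER_CUBIC)[:, :]
cv2.imwrite("pics/c1.png",a[...,::-1]); cv2.imwrite("pics/c2.png",c[...,::-1])
for n,u,v,z in(("grinder",303,225,.112),("button",312,255,.06),("lid",384,273,.03),("stand",237,262,.02)):print(n,onz(t,u,v,z))
print(onz(s,265,342,.018))
E
```

```text
grinder [0.60000824 0.02818018 0.112     ]
button [0.51892638 0.00613917 0.06      ]
lid [ 0.46255009 -0.20675098  0.03      ]
stand [0.50807458 0.23602626 0.02      ]
[0.49901707 0.2454584  0.018     ]
```

View pics/c1.png

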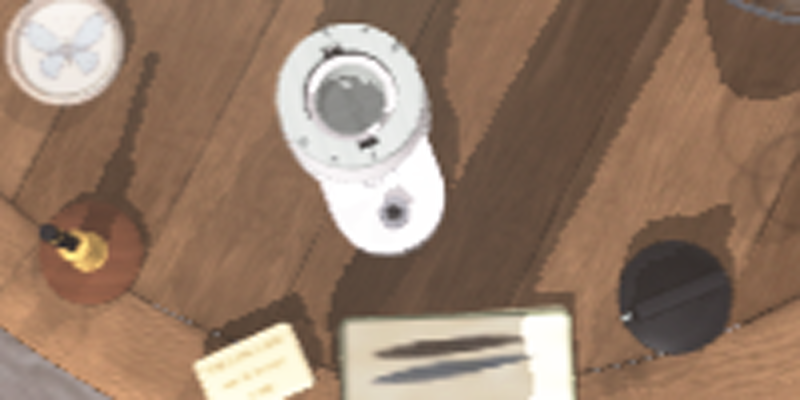

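View pics/c2.png

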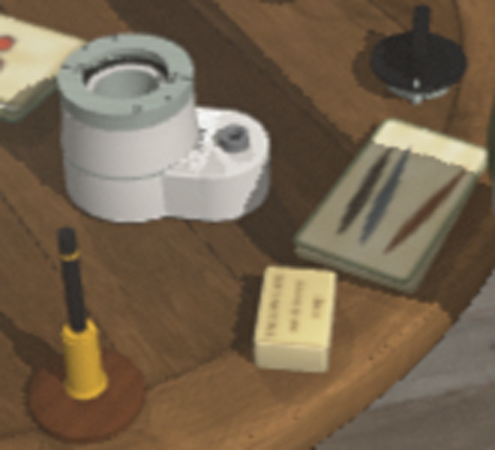

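In the enlargements, c1 shows the collar centre near (349,97), the button at (395,212), the lid at (676,297) with its bar from (628,316) to (726,278), and the stand foot at (93,250). c2 shows the pen upright in its tube, with nothing near it. I'll swing over and look from above the grinder.

>>> carry_out --motion '[{"offset": [0,0,-0.7],"twist": [0,0,10.7],"gripper": 0},{"offset": [0,0,-0.7],"twist": [0,0,10.7],"gripper": 0},{"offset": [0,0,-0.7],"twist": [0,0,0.24],"gripper": 0},{"offset": [1.58,-5.48,0],"twist": [0,0,0],"gripper": 0},{"offset": [1.58,-5.48,0],"twist": [0,0,0],"gripper": 0},{"offset": [1.58,-5.48,0],"twist": [0,0,0],"gripper": 0},{"offset": [1.58,-5.48,0],"twist": [0,0,0],"gripper": 0},{"offset": [1.58,-5.48,0],"twist": [0,0,0],"gripper": 0},{"offset": [1.58,-5.48,0],"twist": [0,0,0],"gripper": 0},{"offset": [1.58,-5.48,0],"twist": [0,0,0],"gripper": 0},{"offset": [1.58,-5.48,0],"twist": [0,0,0],"gripper": 0},{"offset": [5.3,-2.3,0],"twist": [0,0,0],"gripper": 0},{"offset": [5.3,-2.3,0],"twist": [0,0,0],"gripper": 0},{"offset": [5.3,-2.3,0],"twist": [0,0,0],"gripper": 0},{"offset": [0,0,0],"twist": [0,0,0],"gripper": 0},{"offset": [0,0,0],"twist": [0,0,0],"gripper": 0}]'

```text
clock: 2.25
position: [0.4784, 0.0193, 0.2597]
orientation: [0.0, 1.0, 0.001, -0.0]
ft_force: [-0.9, -0.5, -0.5]
opening: 0.998
grip_force: 0.0
```

```bash
python3 - <<'E'
from h import *
w=cam("wrist"); save(w,"w1.png"); s=state(); print(s["position"],s["orientation"],s["clock"],w["o"],w["attitude"])
import pickle; pickle.dump(w,open("w1.pkl","wb"))
E
```

```text
[0.4782488  0.01909106 0.26001067] [7.68300398e-05 9.99999735e-01 7.23641548e-04 2.92992751e-05] 2.3 [0.55404176 0.01931537 0.40584558] [ 0.10554891  0.70031114 -0.69819753 -0.10461327]
```

View pics/w1.png

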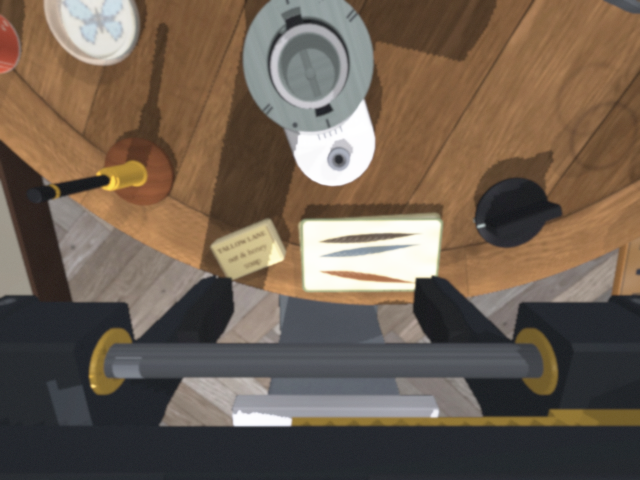

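The wrist view shows the rim centred near (308,63), the notches at (292,16) and (323,111), the button at (339,158), the lid flange at (511,212), the pen top at (38,194) and the pen collar at about (107,181).

```bash
python3 - <<'E'
from h import *
import pickle; w=pickle.load(open("w1.pkl","rb")); im=w["pixels"]; hsv=cv2.cvtColor(im,cv2.COLOR_RGB2HSV); g=im.max(2)
def cen(mask,u0,v0,u1,v1,n,z,ell=False):
    m=np.zeros_like(mask,np.uint8); m[v0:v1,u0:u1]=mask[v0:v1,u0:u1]*255
    c=max(cv2.findContours(m,0,2)[0],key=cv2.contourArea); h=cv2.convexHull(c)
    e=cv2.fitEllipse(h); M=cv2.moments(c); p=(M["m10"]/M["m00"],M["m01"]/M["m00"]); 
    q=e[0] if ell else p
    pts=np.array([onz(w,*x,z)[:2] for x in h[:,0].astype(float)]); (cx,cy),r=cv2.minEnclosingCircle(pts.astype(np.float32))
    print(n,"px",np.round(p,1),"ell",np.round(e[0],1),"xy",onz(w,*q,z)[:2].round(4),"mec",round(cx,4),round(cy,4),"diam",round(2*r,4),cv2.contourArea(c)); return c
S=hsv[...,1].astype(int)
# dark blobs in notch
cen(g<45,280,0,306,28,"notchA",.11); cen(g<45,312,100,335,122,"notchB",.11)
cen(g<60,328,146,350,170,"btn",.057); cen((g<190),322,142,356,172,"ring",.062)
cen((g<75),470,170,570,255,"lid",.024)
yel=(hsv[...,0]>15)&(hsv[...,0]<32)&(S>170)&(g>120)
cen(yel,70,150,155,200,"tube",.068)
m=np.zeros(im.shape[:2],np.uint8); m[170:210,20:105]=(g<70)[170:210,20:105]
ys,xs=np.nonzero(m); pts=np.c_[xs,ys].astype(np.float32); print("pen",xs.min(),xs.max(),ys[xs<xs.min()+8].mean(),ys[xs>xs.max()-6].mean())
# rim: greyish-green
rim=(S>12)&(S<60)&(g>90)&(g<190)
cen(rim,235,0,380,140,"rim",.112,True)
print(np.array([im[60,255],im[90,350],im[212,500],im[210,545],im[210,560],im[176,124]]))
E
```

```text
notchA px [294.2  21. ] ell [295.9  21.8] xy [0.6364 0.0419] mec 0.635 0.0401 diam 0.0142 57.0
notchB px [324.5 109.7] ell [323.7 109.6] xy [0.5715 0.018 ] mec 0.5705 0.0184 diam 0.0108 32.5
btn px [338.5 159.3] ell [338.5 159.3] xy [0.5267 0.003 ] mec 0.5264 0.003 diam 0.0061 25.0
ring px [338.3 157. ] ell [338.4 157.1] xy [0.5293 0.0035] mec 0.5293 0.0034 diam 0.0236 362.0
lid px [513.6 211.2] ell [516.  211.3] xy [ 0.4646 -0.2066] mec 0.4673 -0.2122 diam 0.1041 4059.0
tube px [127.1 174.5] ell [122.8 174.9] xy [0.5118 0.2172] mec 0.5123 0.2222 diam 0.0487 719.0
pen 20 104 189.5 180.51724137931035
rim px [307.4  61.6] ell [313.6  71.4] xy [0.6003 0.0268] mec 0.597 0.0227 diam 0.1301 13965.5
[[149 157 157]
 [149 159 158]
 [ 30  29  34]
 [ 32  35  37]
 [ 50  45  46]
 [157 124  52]]
```

```bash
python3 - <<'E'
import cv2
a=cv2.imread("pics/w1.png")
b=cv2.hconcat([cv2.resize(a[140:220,20:180],(400,200),interpolation=2),cv2.resize(a[165:260,465:575],(400,345),interpolation=2)[:200]]) 
c=cv2.hconcat([cv2.resize(a[0:190,235:385],(316,400),interpolation=2),cv2.resize(a[165:260,465:575],(463,400),interpolation=2)])
d=cv2.resize(a[145:215,20:180],(779,341))[:, :]
d=cv2.resize(a[145:215,20:180],(457,200),interpolation=2); d=cv2.copyMakeBorder(d,0,0,0,779-457,0)
cv2.imwrite("pics/c3.png",cv2.vconcat([c,d]))
E
```

```text
(no output)
```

View pics/c3.png

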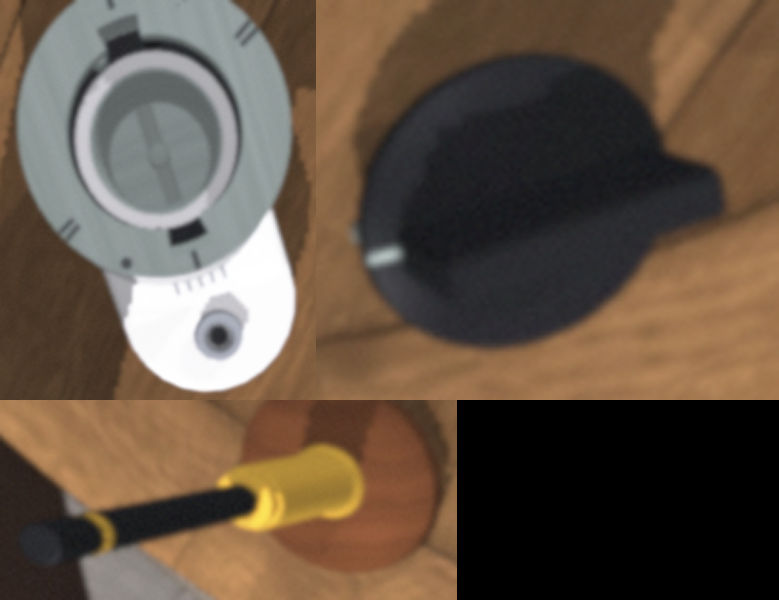

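The crops show clean outlines: the single-bar mark on the near rim at crop (195,262), the button ring at crop (218,334), the pen top at crop (42,545) and the pen collar at crop (258,500). Now the numbers.

```bash
cat >> h.py <<'E'
def circ(P):
    P=np.array(P)[:,:2]; A=np.c_[2*P,np.ones(len(P))]; c=np.linalg.lstsq(A,(P**2).sum(1),rcond=None)[0]; return c[:2],np.sqrt(c[2]+c[:2]@c[:2])
E
python3 - <<'E'
from h import *
import pickle; w=pickle.load(open("w1.pkl","rb")); k=.475
print("pentop",onz(w,34.7,195.8,.158),"collar",onz(w,110,179.5,.072))
P=[onz(w,235+x*k,y*k,.112) for x,y in((17,128),(291,128),(165,277),(40,205),(262,225),(235,12))]; c,r=circ(P); print("rim",c,r)
a,b=[onz(w,235+x*k,y*k,.112)[:2] for x,y in((110,3),(195,262))]; print("bars",a,b,np.degrees(np.arctan2(*(a-b)[::-1])),np.linalg.norm(a-b))
ring=onz(w,338.5,158.7,.062)[:2]; print("ring",ring,np.linalg.norm(ring-c),np.degrees(np.arctan2(*(c-ring)[::-1])))
s=110/463
L=lambda x,y,z:onz(w,465+(x-316)*s,165+y*95/400,z)
P=[L(x,y,.023) for x,y in((365,200),(410,105),(470,70),(540,55),(620,85),(655,240),(590,320),(500,345),(420,315))];print("lid",*circ(P))
t,cams=cam("top"),cam("scene")
pt=(215+47/4,200+231/4); ps=(235+66/3,210+232/3); print("pentop tri",tri(t,pt,cams,ps))
for n,p in(("pentop",(.5026,.2341,.158)),):print(proj(t,p),pt,proj(cams,p),ps)
e1,e2=[onz(t,215+x/4,200+y/4,z)[:2] for x,y,z in((628,316,.05),(726,278,.05))];print("bar top cam",e1,e2,(e1+e2)/2,np.degrees(np.arctan2(*(e1-e2)[::-1])),np.linalg.norm(e1-e2))
E
```

```text
pentop [0.50686443 0.23696069 0.158     ] collar [0.50727477 0.23277532 0.072     ]
rim [0.60474785 0.0309175 ] 0.051610741957282
bars [0.64887574 0.04672779] [0.55970192 0.01525231] 19.441387959895202 0.09456572387135954
ring [0.52764276 0.00327669] 0.08190975535344008 19.72186063146591
lid [ 0.46165594 -0.20632493] 0.04227814034586007
pentop tri (array([0.50743959, 0.23666372, 0.1582293 ]), np.float64(0.0022045723259394995))
[227.47963109 259.15142169] (226.75, 257.75) [260.4892273  287.53475345] (257.0, 287.3333333333333)
bar top cam [ 0.44447292 -0.16833464] [ 0.47053728 -0.24144547] [ 0.4575051  -0.20489006] 109.62139025341708 0.0776179356379993
```

Both cameras put the pen top at (0.507, 0.237), upright and at the right height. The button lies 82 mm from the axis (84 expected), and the grinder's yaw is about 19.5°. Grasping the pen now.

>>> carry_out --motion '[{"offset": [0.72,-5.42,0],"twist": [0,0,0],"gripper": 0},{"offset": [0.72,-5.42,0],"twist": [0,0,0],"gripper": 0},{"offset": [0.72,-5.42,0],"twist": [0,0,0],"gripper": 0},{"offset": [0.72,-5.42,0],"twist": [0,0,0],"gripper": 0},{"offset": [0,0,0],"twist": [0,0,0],"gripper": 0},{"offset": [0,0,5],"twist": [0,0,0],"gripper": 0},{"offset": [0,0,5],"twist": [0,0,0],"gripper": 0},{"offset": [0,0,4],"twist": [0,0,0],"gripper": 0},{"offset": [0,0,2.1],"twist": [0,0,0],"gripper": 0},{"offset": [0,0,0],"twist": [0,0,0],"gripper": 0.5},{"offset": [0,0,0],"twist": [0,0,0],"gripper": 0.7},{"offset": [0,0,0],"twist": [0,0,0],"gripper": 0.8},{"offset": [0,0,0],"twist": [0,0,0],"gripper": 1},{"offset": [0,0,0],"twist": [0,0,0],"gripper": 1},{"offset": [0,0,0],"twist": [0,0,0],"gripper": 1},{"offset": [0,0,0],"twist": [0,0,0],"gripper": 1}]' --newtons 25

```text
clock: 4.4
position: [0.5078, 0.2363, 0.0987]
orientation: [-0.0, 1.0, 0.0, -0.0]
ft_force: [0.6, -0.1, 0.2]
opening: 0.235
grip_force: 0.0
```

>>> carry_out --motion '[{"offset": [0,0,0],"twist": [0,0,0],"gripper": 1},{"offset": [0,0,0],"twist": [0,0,0],"gripper": 1},{"offset": [0,0,0],"twist": [0,0,0],"gripper": 1}]'

```text
clock: 4.78
position: [0.5077, 0.2363, 0.0987]
orientation: [-0.0, 1.0, 0.0, -0.0]
ft_force: [0.1, -0.4, 0.4]
opening: 0.124
grip_force: 25.0
```

>>> carry_out --motion '[{"offset": [0,0,-2],"twist": [0,0,0],"gripper": 1},{"offset": [0,0,-4],"twist": [0,0,0],"gripper": 1},{"offset": [0,0,-4],"twist": [0,0,0],"gripper": 1},{"offset": [0.5,5.2,0],"twist": [0,0,0],"gripper": 1},{"offset": [0.5,5.2,0],"twist": [0,0,0],"gripper": 1},{"offset": [0.5,5.2,0],"twist": [0,0,0],"gripper": 1},{"offset": [0.4,5.2,0],"twist": [0,0,0],"gripper": 1},{"offset": [0,2.5,2],"twist": [0,0,0],"gripper": 1},{"offset": [0,0,2.6],"twist": [0,0,0],"gripper": 1},{"offset": [0,0,0],"twist": [0,0,0],"gripper": 1},{"offset": [0,0,0],"twist": [0,0,0],"gripper": 1}]'

```text
clock: 6.15
position: [0.5272, 0.0035, 0.1537]
orientation: [0.0, 1.0, 0.0, 0.001]
ft_force: [0.3, 0.2, -0.1]
opening: 0.123
grip_force: 25.0
```

```bash
python3 - <<'E'
from h import *
import pickle
w=cam("wrist"); s=cam("scene"); t=cam("top"); st=state(); print(st["position"],st["opening"],st["grip_force"],st["ft_force"])
pickle.dump((w,s,t),open("w2.pkl","wb"))
tip=st["position"]-[0,0,.077]; print(tip,[proj(c,tip).round(1) for c in (w,s,t)],[proj(c,(.5272,.0033,.062)).round(1) for c in (w,s,t)])
A=cv2.resize(s["pixels"][200:300,240:340],(400,400),interpolation=2)
p=proj(w,tip).astype(int); u,v=max(p[0]-80,0),max(p[1]-80,0); print("crop",u,v)
B=cv2.resize(w["pixels"][v:v+160,u:u+160],(400,400),interpolation=2)
cv2.imwrite("pics/c4.png",cv2.hconcat([A,B])[...,::-1])
E
```

```text
[0.52720885 0.00346798 0.15369564] 0.12927980349053206 24.999842634424567 [-0.72534438  0.49286295  0.04164349]
[0.52720885 0.00346798 0.07669564] [array([322.4, 242.9]), array([312.8, 250. ]), array([312.6, 251.5])] [array([322.7, 236.7]), array([313. , 254.9]), array([312.9, 252.1])]
crop 242 162
```

View pics/c4.png

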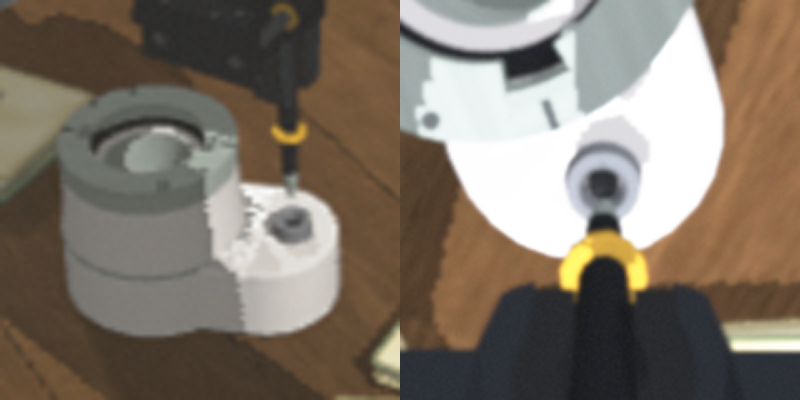

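The tip sits on axis: in the wrist crop the ring at (603,188) and the tip at (603,207) fall within a millimetre of their predicted pixels, and in the scene crop the tip at (291,195) is above the ring at (292,222). Going down.

>>> carry_out --motion '[{"offset": [0,0,1],"twist": [0,0,0],"gripper": 1},{"offset": [0,0,0.8],"twist": [0,0,0],"gripper": 1},{"offset": [0,0,0.2],"twist": [0,0,0],"gripper": 1},{"offset": [0,0,0.1],"twist": [0,0,0],"gripper": 1},{"offset": [0,0,0.1],"twist": [0,0,0],"gripper": 1},{"offset": [0,0,0],"twist": [0,0,0],"gripper": 1}]'

```text
clock: 7.05
position: [0.5268, 0.0033, 0.1309]
orientation: [-0.0, 1.0, 0.0, 0.0]
ft_force: [-1.0, 0.6, 2.5]
opening: 0.128
grip_force: 25.0
```

>>> carry_out --motion '[{"offset": [0,0,0.1],"twist": [0,0,0],"gripper": 1},{"offset": [0,0,0],"twist": [0,0,0],"gripper": 1}]'

```text
clock: 7.3
position: [0.5269, 0.0032, 0.13]
orientation: [0.0, 1.0, 0.0, 0.0]
ft_force: [-0.9, 0.2, 4.4]
opening: 0.128
grip_force: 25.0
```

>>> carry_out --motion '[{"offset": [0,0,0.1],"twist": [0,0,0],"gripper": 1},{"offset": [0,0,0],"twist": [0,0,0],"gripper": 1}]'

```text
clock: 7.55
position: [0.5272, 0.0032, 0.1296]
orientation: [0.0, 1.0, 0.0, 0.001]
ft_force: [-2.0, 0.8, 8.3]
opening: 0.127
grip_force: 25.0
```

The force rose past the spring to 8 N at a hard stop, so the button is fully down. Next I retract and return to the stand.

>>> carry_out --motion '[{"offset": [0,0,0],"twist": [0,0,0],"gripper": 1},{"offset": [0,0,-1],"twist": [0,0,0],"gripper": 1},{"offset": [0,0,-3],"twist": [0,0,0],"gripper": 1},{"offset": [0,0,-3],"twist": [0,0,0],"gripper": 1},{"offset": [-0.4,-5,0],"twist": [0,0,0],"gripper": 1},{"offset": [-0.4,-5,0],"twist": [0,0,0],"gripper": 1},{"offset": [-0.4,-5,0],"twist": [0,0,0],"gripper": 1},{"offset": [-0.4,-5,0],"twist": [0,0,0],"gripper": 1},{"offset": [-0.3,-3.3,0],"twist": [0,0,0],"gripper": 1},{"offset": [0,0,0],"twist": [0,0,0],"gripper": 1},{"offset": [0,0,2],"twist": [0,0,0],"gripper": 1},{"offset": [0,0,1.6],"twist": [0,0,0],"gripper": 1},{"offset": [0,0,0],"twist": [0,0,0],"gripper": 1},{"offset": [0,0,0],"twist": [0,0,0],"gripper": 1}]'

```text
clock: 9.3
position: [0.5081, 0.236, 0.1633]
orientation: [-0.0, 1.0, -0.0, 0.0]
ft_force: [0.3, 0.0, -0.5]
opening: 0.131
grip_force: 25.0
```

```bash
python3 - <<'E'
from h import *
w=cam("wrist"); s=cam("scene"); st=state(); print(st["position"],st["opening"],st["ft_force"])
A=cv2.resize(s["pixels"][260:360,210:310],(400,400),interpolation=2)
B=cv2.resize(w["pixels"][160:320,240:400],(400,400),interpolation=2)
cv2.imwrite("pics/c5.png",cv2.hconcat([A,B])[...,::-1])
tip=st["position"]-[0,0,.077]; print([proj(c,tip).round(1) for c in (w,s)],[proj(c,(.5077,.2363,.068)).round(1) for c in (w,s)])
E
```

```text
[0.50814617 0.23614935 0.16345722] 0.12481424336461479 [-1.16275203  0.20627251 -0.61046675]
[array([322.2, 242.9]), array([260.9, 313.9])] [array([322. , 235.8]), array([261.9, 320.5])]
```

View pics/c5.png

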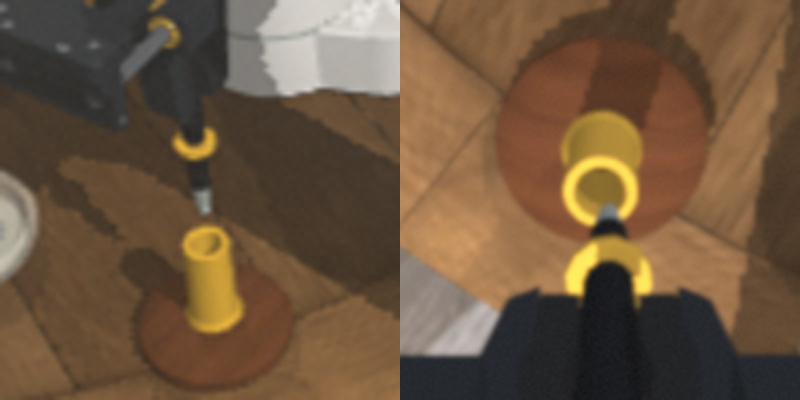

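In the wrist crop the mouth is at (601,192) and the tip at (609,208), so the tip is about 2 mm too far toward −y. I'll correct that and insert.

>>> carry_out --motion '[{"offset": [-0.05,-0.2,0],"twist": [0,0,0],"gripper": 1},{"offset": [0,0,1],"twist": [0,0,0],"gripper": 1},{"offset": [0,0,1],"twist": [0,0,0],"gripper": 1},{"offset": [0,0,0.5],"twist": [0,0,0],"gripper": 1},{"offset": [0,0,0],"twist": [0,0,0],"gripper": 1}]'

```text
clock: 10.02
position: [0.5071, 0.2382, 0.1372]
orientation: [0.0, 1.0, 0.0, -0.0]
ft_force: [-0.6, -0.5, -1.1]
opening: 0.128
grip_force: 25.0
```

>>> carry_out --motion '[{"offset": [0,0,1],"twist": [0,0,0],"gripper": 1},{"offset": [0,0,1],"twist": [0,0,0],"gripper": 1},{"offset": [0,0,1],"twist": [0,0,0],"gripper": 1},{"offset": [0,0,0.8],"twist": [0,0,0],"gripper": 1},{"offset": [0,0,0],"twist": [0,0,0],"gripper": 1}]'

```text
clock: 10.65
position: [0.5072, 0.2382, 0.0992]
orientation: [0.0, 1.0, 0.0, -0.0]
ft_force: [0.2, -0.7, -1.1]
opening: 0.128
grip_force: 25.0
```

>>> carry_out --motion '[{"offset": [0,0,0.1],"twist": [0,0,0],"gripper": 1},{"offset": [0,0,0.1],"twist": [0,0,0],"gripper": 1},{"offset": [0,0,0],"twist": [0,0,0],"gripper": 1}]'

```text
clock: 11.02
position: [0.5075, 0.2383, 0.0985]
orientation: [-0.0, 1.0, 0.0, 0.0]
ft_force: [-2.1, -1.4, 5.4]
opening: 0.128
grip_force: 25.0
```

Collar contact came at the original height, so the pen is seated. Releasing, rising and moving over the lid.

>>> carry_out --motion '[{"offset": [0,0,-0.1],"twist": [0,0,0],"gripper": 0.6},{"offset": [0,0,0],"twist": [0,0,0],"gripper": 0.3},{"offset": [0,0,0],"twist": [0,0,0],"gripper": 0},{"offset": [0,0,0],"twist": [0,0,0],"gripper": 0},{"offset": [0,0,-3],"twist": [0,0,0],"gripper": 0},{"offset": [0,0,-6],"twist": [0,0,0],"gripper": 0},{"offset": [0,0,-6],"twist": [0,0,0],"gripper": 0},{"offset": [0,0,-1],"twist": [0,0,0],"gripper": 0},{"offset": [-0.56,5.55,0],"twist": [0,0,0],"gripper": 0},{"offset": [-0.56,5.55,0],"twist": [0,0,0],"gripper": 0},{"offset": [-0.56,5.55,0],"twist": [0,0,0],"gripper": 0},{"offset": [-0.56,5.55,0],"twist": [0,0,0],"gripper": 0},{"offset": [-0.56,5.55,0],"twist": [0,0,0],"gripper": 0},{"offset": [-0.56,5.55,0],"twist": [0,0,0],"gripper": 0},{"offset": [-0.56,5.55,0],"twist": [0,0,0],"gripper": 0},{"offset": [-0.56,5.55,0],"twist": [0,0,0],"gripper": 0}]'

```text
clock: 13.02
position: [0.4618, -0.2074, 0.2577]
orientation: [-0.001, 1.0, -0.0, -0.001]
ft_force: [-0.0, 0.3, -0.7]
opening: 1.003
grip_force: 0.0
```

>>> carry_out --motion '[{"offset": [0,0,1],"twist": [0,0,10],"gripper": 0},{"offset": [0,0,1],"twist": [0,0,10],"gripper": 0},{"offset": [0,0,1],"twist": [0,0,10],"gripper": 0},{"offset": [0,0,1],"twist": [0,0,10],"gripper": 0},{"offset": [0,0,1],"twist": [0,0,10],"gripper": 0},{"offset": [0,0,1],"twist": [0,0,10],"gripper": 0},{"offset": [0,0,0],"twist": [0,0,10],"gripper": 0},{"offset": [0,0,0],"twist": [0,0,0],"gripper": 0},{"offset": [0,0,0],"twist": [0,0,0],"gripper": 0}]'

```text
clock: 14.15
position: [0.4624, -0.2057, 0.1983]
orientation: [-0.0, 0.82, -0.572, -0.0]
ft_force: [0.3, 0.4, -0.1]
opening: 0.999
grip_force: 0.0
```

```bash
python3 - <<'E'
from h import *
import pickle
w=cam("wrist"); s=cam("scene"); st=state(); print(st["position"],st["orientation"],st["ft_force"],st["clock"])
pickle.dump((w,s,st),open("w3.pkl","wb"))
A=cv2.resize(s["pixels"][260:360,210:310],(260,260),interpolation=2)
B=cv2.resize(w["pixels"][60:400,120:520],(540,459),interpolation=2)
A=cv2.copyMakeBorder(A,0,199,0,0,0)
cv2.imwrite("pics/c6.png",cv2.hconcat([A,B])[...,::-1])
p=st["position"].copy(); p[2]=.058; print(proj(w,p))
E
```

```text
[ 0.46247565 -0.20573103  0.19858474] [-9.70435926e-06  8.19786653e-01 -5.72669046e-01 -8.80982475e-05] [ 0.18769411 -1.05519297  0.34959079] 14.25
[322.40436867 220.60448305]
```

View pics/c6.png

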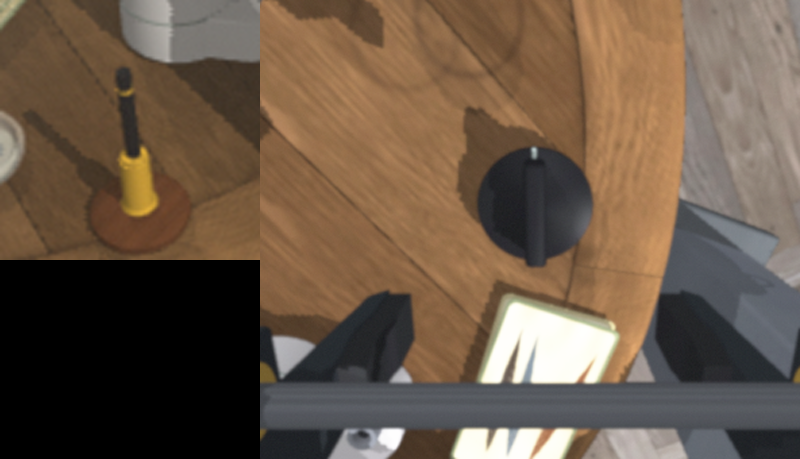

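The pen stands properly in its tube. The bar runs from about (535,160) to (537,262) in the crop, nearly straight along the tool x axis. Measuring the offset from the flange.

```bash
python3 - <<'E'
from h import *
import pickle; w,s,st=pickle.load(open("w3.pkl","rb")); g=w["pixels"].max(2)
m=np.zeros_like(g); m[155:275,270:375]=(g<80)[155:275,270:375]*255
c=max(cv2.findContours(m,0,2)[0],key=cv2.contourArea)[:,0]
Rt=R.from_quat(st["orientation"],scalar_first=True)
h=np.array([Rt.inv().apply(onz(w,*p,.023)-st["position"]) for p in c.astype(float)])[:,:2]
top=h[(abs(h[:,1])>.015)|(h[:,0]>0)]
for _ in range(5):
    q,r=circ(top); d=abs(np.hypot(*(top-q).T)-r); top=top[d<max(.002,2*d.std())]
print("flange centre in tool xy (mm)",q*1000,"r",r*1000,len(top),"world",st["position"]+Rt.apply([*q,0]))
# bar end: bottom-most dark at z .058
b=c[c[:,1]>c[:,1].max()-12].astype(float); print(c[:,0].min(),c[:,0].max(),c[:,1].min(),c[:,1].max())
e=np.array([Rt.inv().apply(onz(w,*p,.058)-st["position"]) for p in b])*1000; print("bar end x",e[:,0].min(),"y mid",(e[:,1].min()+e[:,1].max())/2)
E
```

```text
flange centre in tool xy (mm) [0.16678543 0.5125394 ] r 42.07554981801922 105 world [ 0.4620518  -0.20606399  0.19858476]
280 364 169 257
bar end x -34.78285145880281 y mid 0.11380163177614655
```

>>> carry_out --motion '[{"offset": [0,0,5],"twist": [0,0,0],"gripper": 0},{"offset": [0,0,5],"twist": [0,0,0],"gripper": 0},{"offset": [0,0,4],"twist": [0,0,0],"gripper": 0},{"offset": [0,0,2],"twist": [0,0,0],"gripper": 0},{"offset": [0,0,0.7],"twist": [0,0,0],"gripper": 0.5},{"offset": [0,0,0],"twist": [0,0,0],"gripper": 0.7},{"offset": [0,0,0],"twist": [0,0,0],"gripper": 1},{"offset": [0,0,0],"twist": [0,0,0],"gripper": 1},{"offset": [0,0,0],"twist": [0,0,0],"gripper": 1},{"offset": [0,0,0],"twist": [0,0,0],"gripper": 1},{"offset": [0,0,0],"twist": [0,0,0],"gripper": 1},{"offset": [0,0,0],"twist": [0,0,0],"gripper": 1},{"offset": [0,0,0],"twist": [0,0,0],"gripper": 1}]' --newtons 50

```text
clock: 15.88
position: [0.4625, -0.2058, 0.0317]
orientation: [0.0, 0.819, -0.574, -0.0]
ft_force: [-0.8, -0.4, 0.7]
opening: 0.169
grip_force: 49.9
```

>>> carry_out --motion '[{"offset": [0,0,-2],"twist": [0,0,0],"gripper": 1},{"offset": [0,0,-5],"twist": [0,0,0],"gripper": 1},{"offset": [0,0,-6],"twist": [0,0,0],"gripper": 1},{"offset": [0,0,-4],"twist": [0,0,-9.5],"gripper": 1},{"offset": [0,0,-1],"twist": [0,0,-10],"gripper": 1},{"offset": [0,0,0],"twist": [0,0,-10],"gripper": 1},{"offset": [0,0,0],"twist": [0,0,-10],"gripper": 1},{"offset": [0,0,0],"twist": [0,0,-10],"gripper": 1},{"offset": [0,0,0],"twist": [0,0,-10],"gripper": 1},{"offset": [0,0,0],"twist": [0,0,-10],"gripper": 1},{"offset": [0,0,0],"twist": [0,0,-10],"gripper": 1},{"offset": [0,0,0],"twist": [0,0,-10],"gripper": 1},{"offset": [2.97,-4.38,0],"twist": [0,0,0],"gripper": 1},{"offset": [2.97,-4.38,0],"twist": [0,0,0],"gripper": 1},{"offset": [2.97,-4.38,0],"twist": [0,0,0],"gripper": 1},{"offset": [2.97,-4.38,0],"twist": [0,0,0],"gripper": 1},{"offset": [0,0,0],"twist": [0,0,0],"gripper": 1},{"offset": [0,0,0],"twist": [0,0,0],"gripper": 1}]'

```text
clock: 18.12
position: [0.5158, -0.0013, 0.2115]
orientation: [0.0, 0.986, 0.169, -0.0]
ft_force: [0.8, -0.7, -1.2]
opening: 0.163
grip_force: 49.9
```

```bash
python3 - <<'E'
from h import *
import pickle
w=cam("wrist"); st=state(); print(st["position"],st["orientation"],st["ft_force"],st["opening"])
pickle.dump((w,st),open("w4.pkl","wb"))
B=w["pixels"].copy(); cv2.imwrite("pics/w4.png",cv2.resize(B[0:330,140:520],None,fx=1.8,fy=1.8,interpolation=2)[...,::-1])
print(proj(w,(.606,.031,.112)))
E
```

```text
[ 0.51581113 -0.00181183  0.21154679] [ 3.45193185e-05  9.85622765e-01  1.68960677e-01 -2.33103343e-04] [-0.84639815 -0.33287737 -0.86427825] 0.16255419826212347
[322.15615352 100.70795324]
```

View pics/w4.png

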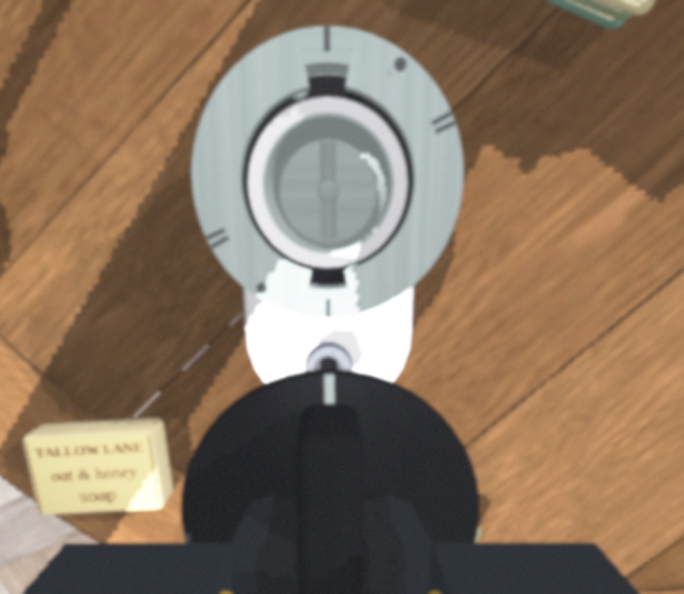

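The wrist view shows the rim from (191..464) × (26..317), the bar marks at (327,38) and (328.5,306), the lid's white mark at (330,388), and the flange spanning u = 184 to 480. The yaw is well aligned. Computing the offsets.

```bash
python3 - <<'E'
from h import *
import pickle; w,st=pickle.load(open("w4.pkl","rb")); P=st["position"]; Rt=R.from_quat(st["orientation"],scalar_first=True)
T=lambda p:Rt.inv().apply(p-P)[:2]*1000
px=lambda x,y:(140+x/1.8,y/1.8)
g=lambda x,y,z:T(onz(w,*px(x,y),z))
c,r=circ([g(x,y,.112) for x,y in((191,172),(464,172),(327.5,26),(327.5,317),(228,75),(430,75))]);print("rim tool mm",c,r)
a,b=g(327,38,.112),g(328.5,306,.112);print("bars",a,b,(a+b)/2,np.degrees(np.arctan2(*(a-b)[::-1])))
a,b=g(327.5,93,.106),g(328.5,272,.106);print("notch",a,b,(a+b)/2)
print("opening",(g(244,180,.112)+g(411,180,.112))/2)
z=P[2]-.031+.022
c,r=circ([g(x,y,z) for x,y in((184,500),(480,500),(330,372),(240,405),(420,405))]);print("lid tool mm",c,r)
print("lid mark",g(330,388,z+.002),g(330,376,z+.002),g(330,402,z+.002))
gr=cv2.cvtColor(w["pixels"],cv2.COLOR_RGB2GRAY); ang=R.from_quat(st["orientation"],scalar_first=True).as_euler("zyx",degrees=True);print(ang)
E
```

```text
rim tool mm [95.95711483 -0.83950611] 51.962280295304765
bars [144.08326104  -1.25034263] [48.70284    -0.61305084] [96.39305052 -0.93169673] -0.3828205660577819
notch [127.5887559   -1.07709995] [61.83213834 -0.63227424] [94.71044712 -0.85468709]
opening [96.46998491 -1.04237842]
lid tool mm [-1.80419327  0.38479064] 42.32904581158592
lid mark [37.42454928 -0.11451642] [40.67041801 -0.1202205 ] [33.58735442 -0.10777317]
[-1.94547947e+01 -2.56592917e-02  1.79991588e+02]
```

>>> carry_out --motion '[{"offset": [3,-0.1,0],"twist": [0,0,-0.4],"gripper": 1},{"offset": [4,0,0],"twist": [0,0,0],"gripper": 1},{"offset": [2.65,0,0],"twist": [0,0,0],"gripper": 1},{"offset": [0,0,3],"twist": [0,0,0],"gripper": 1},{"offset": [0,0,2],"twist": [0,0,0],"gripper": 1},{"offset": [0,0,1],"twist": [0,0,0],"gripper": 1},{"offset": [0,0,0.5],"twist": [0,0,0],"gripper": 1},{"offset": [0,0,0],"twist": [0,0,0],"gripper": 1},{"offset": [0,0,0],"twist": [0,0,0],"gripper": 1}]'

```text
clock: 19.3
position: [0.6068, 0.0325, 0.1475]
orientation: [0.0, 0.985, 0.173, 0.001]
ft_force: [-0.2, 0.4, -2.4]
opening: 0.164
grip_force: 49.9
```

>>> carry_out --motion '[{"offset": [0,0,0.3],"twist": [0,0,0],"gripper": 1},{"offset": [0,0,0.3],"twist": [0,0,0],"gripper": 1},{"offset": [0,0,0],"twist": [0,0,0],"gripper": 1}]'

```text
clock: 19.68
position: [0.6063, 0.0327, 0.1404]
orientation: [-0.0, 0.985, 0.173, -0.0]
ft_force: [0.2, 0.9, -0.3]
opening: 0.168
grip_force: 49.9
```

>>> carry_out --motion '[{"offset": [0,0,0.2],"twist": [0,0,0],"gripper": 1},{"offset": [0,0,0.2],"twist": [0,0,0],"gripper": 1},{"offset": [0,0,0],"twist": [0,0,0],"gripper": 1}]'

```text
clock: 20.05
position: [0.6064, 0.0327, 0.1365]
orientation: [-0.0, 0.985, 0.173, -0.0]
ft_force: [-0.9, -0.3, -1.9]
opening: 0.164
grip_force: 49.9
```

>>> carry_out --motion '[{"offset": [0,0,0.3],"twist": [0,0,0],"gripper": 1},{"offset": [0,0,0.3],"twist": [0,0,0],"gripper": 1},{"offset": [0,0,0.2],"twist": [0,0,0],"gripper": 1},{"offset": [0,0,0],"twist": [0,0,0],"gripper": 1}]'

```text
clock: 20.55
position: [0.6064, 0.0327, 0.1285]
orientation: [-0.0, 0.985, 0.173, -0.0]
ft_force: [0.1, -0.4, -1.9]
opening: 0.162
grip_force: 49.9
```

>>> carry_out --motion '[{"offset": [0,0,0.1],"twist": [0,0,0],"gripper": 1},{"offset": [0,0,0.08],"twist": [0,0,0],"gripper": 1},{"offset": [0,0,0],"twist": [0,0,0],"gripper": 1}]'

```text
clock: 20.92
position: [0.6066, 0.0326, 0.1277]
orientation: [0.0, 0.985, 0.173, 0.0]
ft_force: [-2.7, 0.3, 5.5]
opening: 0.169
grip_force: 49.9
```

The lid is seated: contact came at TCP z = 0.128 with no side load. Turning clockwise next, with the pressure eased a little.

>>> carry_out --motion '[{"offset": [0,0,-0.05],"twist": [0,0,0],"gripper": 1},{"offset": [0,0,0],"twist": [0,0,5],"gripper": 1},{"offset": [0,0,0],"twist": [0,0,5],"gripper": 1},{"offset": [0,0,0],"twist": [0,0,5],"gripper": 1},{"offset": [0,0,0],"twist": [0,0,5],"gripper": 1},{"offset": [0,0,0],"twist": [0,0,4],"gripper": 1},{"offset": [0,0,0],"twist": [0,0,4],"gripper": 1},{"offset": [0,0,0],"twist": [0,0,2],"gripper": 1},{"offset": [0,0,0],"twist": [0,0,0],"gripper": 1},{"offset": [0,0,0],"twist": [0,0,0],"gripper": 1}]'

```text
clock: 22.18
position: [0.6068, 0.0322, 0.1278]
orientation: [0.0, 0.996, -0.088, 0.001]
ft_force: [-0.4, -5.9, 4.6]
opening: 0.164
grip_force: 49.9
```

```bash
python3 - <<'E'
from h import *
st=state(); q=st["orientation"]; print(st["position"],2*np.degrees(np.arctan2(q[2],q[1])),st["ft_force"],st["wrist_torque"],st["grip_force"],st["clock"])
w=cam("wrist"); cv2.imwrite("pics/w5.png",cv2.resize(w["pixels"][60:360,140:500],None,fx=2,fy=2,interpolation=2)[...,::-1])
c=np.array([.6066,.0326])
for yaw in(19.84,19.84-33.8,19.84-64.7):
  for s in(0,180):
    a=np.radians(yaw+s); print(yaw,s,[(proj(w,(*(c+k*np.array([np.cos(a),np.sin(a)])),.112))-[140,60])*2 for k in(.047,)])
E
```

```text
[0.60676951 0.03218942 0.12777886] -10.0515730777618 [-0.36375795 -5.91056085  4.64041011] [-0.84369058  0.09812252  0.10699102] 49.92509253323078 22.175
19.84 0 [array([269.02058628, 290.58540804])]
19.84 180 [array([445.28783905, 570.75627822])]
-13.959999999999997 0 [array([375.9143011 , 266.17357724])]
-13.959999999999997 180 [array([352.11409765, 589.09349742])]
-44.86 0 [array([470.09168041, 299.06908511])]
-44.86 180 [array([268.85348736, 564.34092519])]
```

View pics/w5.png

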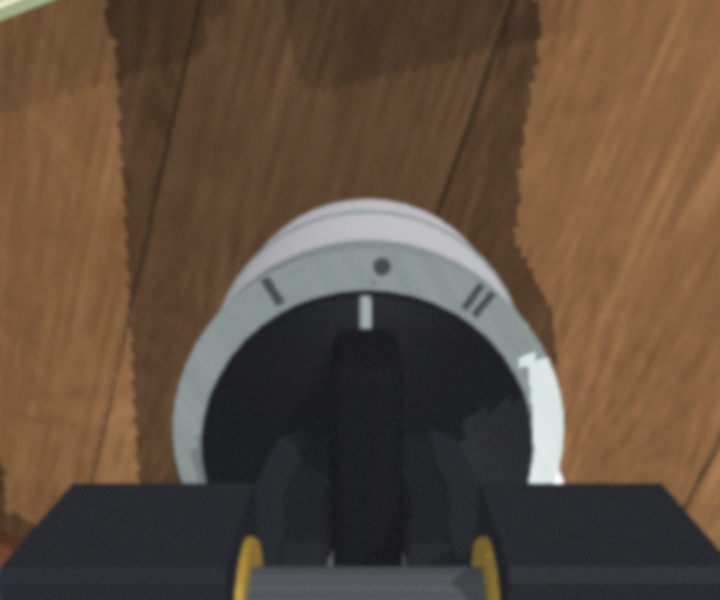

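The lid's white mark is at (366,312) and the pulse dot at (382,266), with the single bar at (272,291) and the double bars at (478,300), so a few degrees remain. Computing them.

```bash
python3 - <<'E'
from h import *
w=cam("wrist"); g=lambda x,y,z:onz(w,140+x/2,60+y/2,z)[:2]
c,r=circ([g(*p,.112) for p in((173,420),(564,420),(368,240),(228,305),(508,305))]);print("rim",c,r)
ang=lambda p,c:np.degrees(np.arctan2(*(p-c)[::-1]))
for n,x,y in(("bar",272,291),("dot",382,266),("dbl",478,300)):print(n,ang(g(x,y,.112),c),np.hypot(*(g(x,y,.112)-c)))
l,rl=circ([g(*p,.119) for p in((204,440),(531,440),(367,292),(260,335),(480,335))]);print("lid",l,rl)
print("mark",ang(g(366,297,.12),l),ang(g(366,328,.12),l),ang(g(366,312,.12),c))
print("bar grip dir",ang(g(366,332,.148),g(366,400,.148)))
E
```

```text
rim [0.6067263  0.03115132] 0.051741575816932346
bar 20.836409954560548 0.04692041442191943
dot -14.108937123864338 0.04667348118929827
dbl -45.88377522826859 0.04683770845382269
lid [0.60586821 0.03138053] 0.041900544088575235
mark -9.253595282034597 -9.077919572004953 -9.039169168538413
bar grip dir -10.030346021882956
```

>>> carry_out --motion '[{"offset": [0,0.07,0],"twist": [0,0,1.5],"gripper": 1},{"offset": [0,0,0],"twist": [0,0,1.5],"gripper": 1},{"offset": [0,0,0],"twist": [0,0,1.3],"gripper": 1},{"offset": [0,0,0],"twist": [0,0,0],"gripper": 1},{"offset": [0,0,0],"twist": [0,0,0],"gripper": 1}]'

```text
clock: 22.9
position: [0.6066, 0.0319, 0.1277]
orientation: [-0.0, 0.992, -0.126, 0.0]
ft_force: [0.4, -3.3, 5.9]
opening: 0.161
grip_force: 49.9
```

```bash
python3 - <<'E'
from h import *
st=state(); q=st["orientation"]; print(st["position"],2*np.degrees(np.arctan2(q[2],q[1])),st["ft_force"],st["wrist_torque"],st["clock"])
w=cam("wrist"); cv2.imwrite("pics/w6.png",cv2.resize(w["pixels"][160:260,240:400],None,fx=5,fy=5,interpolation=2)[...,::-1])
t=cam("top"); save(t,"t6.png")
E
```

```text
[0.60656163 0.03194428 0.12773845] -14.423133978768666 [ 0.35367931 -3.3075634   5.91390336] [-0.48415675  0.07940303  0.07148496] 22.9
```

View pics/w6.png

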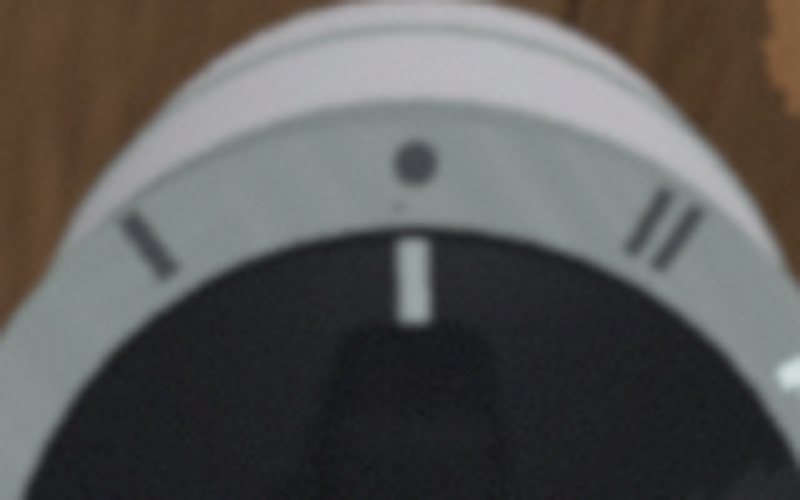

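The mark at (414,282) now points at the dot at (415,162), well short of the double bars at (665,230). One half-degree nudge, a short hold to confirm it is steady, then I hand in.

>>> carry_out --motion '[{"offset": [0,0,0],"twist": [0,0,0.5],"gripper": 1},{"offset": [0,0,0],"twist": [0,0,0],"gripper": 1},{"offset": [0,0,0],"twist": [0,0,0],"gripper": 1},{"offset": [0,0,0],"twist": [0,0,0],"gripper": 1}]'

```text
clock: 23.5
position: [0.6066, 0.0319, 0.1277]
orientation: [0.0, 0.992, -0.13, 0.0]
ft_force: [-0.6, -4.8, 5.8]
opening: 0.165
grip_force: 49.9
```

```bash
python3 - <<'E'
from h import *
st=state(); q=st["orientation"]; print(2*np.degrees(np.arctan2(q[2],q[1])),st["ft_force"],st["wrist_torque"],st["grip_force"])
print(finish_job())
E
```

```text
-14.91857240169355 [-0.58019142 -4.78177364  5.75237399] [-0.50818546  0.00954836  0.13653187] 49.92569759488106
the job is handed in; nothing more can be done
None
```

I handed the job in at 23.5 s: I pressed the reset button down to its stop, stood the pen back in its stand, and am gripping the lid with its bar at the pulse dots, to within about a degree by the wrist camera.

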